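Aim the swivel-and-tilt inspection lamp at the black cover

TASK

Three moulded covers lie round the inspection lamp: swivel the lamp and tilt its head so that it shines straight at the red hub in the middle of the black cover, and let go of it. Push the lamp by its yellow posts and its orange knob, never by its lens, and leave the covers and everything else on the bench where they are.

Things in the scene. Friction and masses are not known exactly. Their poses are not given: they have to be found in the camera images.
- lamp_base: fixed dark round foot of the lamp, 150 mm across, 20 mm high; origin at the centre of its underside on the bench, z up. The swivel axis is its z axis. With the swivel at 0 the lamp shines along this body's -x axis (seen from above)
- lamp_swivel (a joint): swivel of the lamp's U-shaped grey yoke about the foot's z axis, rad, positive anticlockwise seen from above, stops at -3.4 and 3.4; stiff, stays where it is left (about 3 N at a yellow post moves it). The yoke's uprights stand 79 mm either side of the axis and reach 185 mm above the bench
- lamp_tilt (a joint): tilt of the lamp's head in the yoke, rad, 0 = shining level, positive = shining downward, stops at -0.5 and 1.2; stiff, stays where it is left (2 to 5 N at the orange knob moves it). The tilt axis is level, crosses the swivel axis 170 mm above the bench. When the head tilts down, its orange knob moves forward
- lamp_beam (a point): centre of the lens face on the lamp's head (white box 34 mm deep, 134 mm wide, 90 mm high, centred on the tilt axis); the point lies 21 mm in front of the tilt axis. The light shines along this frame's -x axis; y is level and runs along the tilt axis, z points to the head's top edge
- lamp_lens: clear lens with eight yellow lights on the front of the head, 118 x 74 mm, not to be touched; origin on the tilt axis at the middle of the head, axes as lamp_beam
- tilt_knob (a point): centre of the orange ball, 18 mm across, on an orange rod 12 mm thick that stands up 45 mm from the middle of the head's top edge; 98 mm from the tilt axis; push it forward or back to tilt the head
- post_left (a point): centre of the rounded top end of the upright yellow post on one side of the yoke (the yoke's -y side), 14 mm thick, 112 mm from the swivel axis; this point is 215 mm above the bench (the tip 7 mm higher) and the post runs down to 132 mm; push it sideways to swivel the lamp
- post_right (a point): the same on the other (yoke's +y) side
- cover_black: black moulded round plastic cover lying flat on the bench, 90 mm across, 13 mm thick, with a hub 36 mm across and 20 mm high in its middle; loose; the one to be lit; origin at the centre of its underside
- cover_black_hub (a point): middle of the red top of the black cover's hub, 20 mm above its underside
- cover_white: white moulded round plastic cover lying flat on the bench, 90 mm across, 13 mm thick, with a hub 36 mm across and 20 mm high in its middle; loose; grey hub; leave alone
- cover_blue: blue moulded round plastic cover lying flat on the bench, 90 mm across, 13 mm thick, with a hub 36 mm across and 20 mm high in its middle; loose; grey hub; leave alone
- spray_can: blue and yellow spray can with a green nozzle, 64 mm across, about 185 mm high, upright, loose; origin at the centre of its underside; leave alone
- brown_jar: dark brown jar, 68 mm across, about 125 mm high, upright, loose; origin at the centre of its underside; leave alone
- oil_bottle: white bottle with red cap and green label, 60 mm across, about 160 mm high, upright, loose; origin at the centre of its underside; leave alone
- parts_bin: open yellow bin 150 x 110 x 60 mm (x, y, z), loose; origin at the centre of its underside; leave alone
- scraper: red-handled trimming tool 160 mm long lying along its x axis, loose; leave alone
- frame_stack: stack of two black rectangular frames 120 x 80 x 28 mm, loose; origin at the centre of its underside; leave alone
There are look-alikes about, which are no part of the job. What is shaped like the cover_black but brown or pink is not meant.

How it is judged:
By the outcome, as a careful person would: the job done as asked, in the order asked, and still so for the second after the job is handed in, with the robot touching nothing.
It also fails if it takes over 58 s, if anything falls off the work surface, if the arm or the gripper's body presses on something with over 40 N, if the wrist force passes 120 N, or if a joint passes its speed limit or range.

ROBOT

A 6-joint arm with a two-finger parallel gripper is mounted at the origin on the work surface. World frame = base frame: x ahead of the robot, y to its left, z up, the work surface at z = 0. Lengths are in m, angles in rad, forces in N, time in s.
With the tool pointing down it reaches from about 0.275 to 0.775 m from the base axis. Payload 14.6 kg.
Tool frame: the origin (TCP) lies midway between the tips of the shut fingers; the grasp point (between the pads) lies 19 mm behind it; z points along the fingers, y is the line along which they close (so a half turn about z gives the same grasp; the last joint's range is limited). The gripper opens to 85 mm and grips with 20 to 120 N. Pads are 22 mm wide; open, the fingers measure 114 mm over their backs; the gripper's body (76 mm by 85 mm) begins 54 mm behind the grasp point. The pads swing forward as they close: fully open they stand 13 mm farther back than shut.
Start: joints at [0.979, 0.263, -0.048, 1.259, 0, 1.415], TCP at [0.222, 0.476, 0.231] pointing down, gripper open.
Joint ranges: [-2.65, 2.65], [-0.89, 1.7], [-1.18, 1.37], [-2.13, 2.11], [-1.35, 1.29], [-3.14, 3.14]. Speed limits (rad/s): [1.89, 1.89, 2.57, 2.79, 3.14, 3.14].

INTERFACE

Orientations are given as a unit quaternion [w, x, y, z].
In Python, from rig import env gives the robot as it stands.
- The arm moves only by the tool carry_out, never from a script. Its argument "deltas" is one flat list of numbers, 6 for each row, row after row: the shift along the tool's x, y, z each as a share of 0.1 m, from -1 to 1, then the turn, a rotation vector about the tool's x, y, z each as a share of 2 pi rad, from -1 to 1. A call has 1 to 8 rows; each row is the pose to reach, as a shift and turn from the pose commanded when the call began, along the tool's axes at that moment, turning the shorter way round; what a row does not reach only later rows make up. A row lasts 1/12 s, in which the tool goes at most 41.7 mm and 7.16 degrees, less where a joint would pass 70% of its speed; a pose out of reach is approached as far as the arm can. A call with a number of a shift or a turn outside -1 to 1 is refused whole. A call with a gripper value outside its range is refused whole. "hand" is the closure, from -1 (fully open) to 1 (shut), set as the call begins (left out, the last holds). The fingers move at their own pace and stop on an object; the grip force is fixed at half the most. Time passes only in rows, so rows that repeat a pose let the fingers close. It gives the time, the measured TCP pose, the force, the opening and the grip force at its end, in the units of the state.
- env.read_state(): the state, without advancing time (a new reading comes with each control period).
- env.grab_frame(name): name is "scene" or "side" or "wrist"; returns the picture (420x560x3 uint8, blue, green, red); there is no depth.
- env.camera_info(name): a dict with "vfov" (degrees; the focal length in pixels is half the picture's height over the tangent of half this angle, whatever the lens; pixels are square), "cx", "cy" (the principal point, pixels), "distortion" ([k1, k2, p1, p2, k3] as OpenCV has them; the pictures are not rectified), "rvec" (rotation vector, rad) and "tvec" (3), from world to camera coordinates, as OpenCV has them. Camera axes: x right, y down, z forward; pixel columns grow to the right and rows downward; lengths in m; the calibration is good to about 2 mm. A picture is of the moment at which its call begins: read the wrist's pose just before it. camera_info takes no time and is no camera call; for the wrist camera it gives the pose at the moment of the call.
- env.hand_in(): hands the job in; it is judged then, once.
The state is a dict: "clock": time; "q": joint angles; "qvel": joint speeds; "effort": joint torques, N m; "tcp_pos": TCP position; "eef_rot": TCP orientation; "force": force on the tool from outside, world axes, zero at the start; "wrist_torque": the same for the moment, N m; "finger_gap": opening from 0.0 (shut) to 1.0 (fully open); "grasp_force": force on a finger pad.
Only numpy, scipy, OpenCV 4.12 (cv2) and the standard library are available. Lean on these libraries where they do the work, as an engineer would, in place of code of your own. Each camera call takes 0.05 s, during which the arm holds its last target. There are 200 camera calls.

## Working session

There is one attempt and no reset: what is moved stays moved. The work goes in short steps, Python scripts to look and compute and a tool call to move; the robot and the scene stay as the last step left them, time stands still between calls to the robot, and variables do not carry over. Pictures are saved under pics/ and viewed, at most 10 in all, crops included, and the job is handed in when it is done.

Besides the shell and the picture viewer there is one more tool, called after "Emit:" as name(argument=value, ...) on one line, values as JSON. carry_out: Moves the arm, as the interface text tells. Its arguments: {"type":"object","properties":{"deltas":{"type":"array","items":{"type":"number"}},"hand":{"type":"number"}},"required":["deltas"]}

```bash
mkdir -p pics; ls; python3 - <<'E'
from rig import env
import cv2,json
for n in("scene","side"):
    i=env.camera_info(n); print(n,i)
    cv2.imwrite(f"pics/{n}0.png",env.grab_frame(n))
s=env.read_state();print(s)
E
```

```text
pics
scene {'vfov': 42.98852807093731, 'cx': 282.1435789314782, 'cy': 213.10525629019108, 'distortion': array([0.06374713, 0.        , 0.        , 0.        , 0.        ]), 'rvec': array([ 0.95428365,  2.3786729 , -1.14372977]), 'tvec': array([ 0.3876622 , -0.15835849,  1.68593608])}
side {'vfov': 49.60350555182694, 'cx': 282.3751297467908, 'cy': 211.7842081740537, 'distortion': array([-0.11239832,  0.        ,  0.        ,  0.        ,  0.        ]), 'rvec': array([ 0.04895813, -2.90924905,  1.11522557]), 'tvec': array([0.60346596, 0.07219282, 1.26626931])}
{'clock': 0.1, 'q': array([ 9.78661703e-01,  2.63500238e-01, -4.88383308e-02,  1.25941682e+00,
       -1.24358969e-05,  1.41550165e+00]), 'qvel': array([ 0.00025682, -0.000435  ,  0.00269275,  0.00070081,  0.0004168 ,
       -0.00052719]), 'effort': array([ 2.68985903e-03, -6.38577032e+01,  3.85064435e+01,  1.00360980e-02,
       -1.34154229e-04, -4.36243408e-05]), 'tcp_pos': array([0.22198791, 0.47549767, 0.23087305]), 'eef_rot': array([-1.69276312e-04,  2.16687380e-01,  9.76240928e-01, -4.48701971e-04]), 'force': array([0.29343279, 0.71423642, 0.22160788]), 'wrist_torque': array([ 0.00435026, -0.01560533,  0.00893722]), 'grasp_force': 0.0, 'finger_gap': 1.0003699528719108}
```

View pics/scene0.png

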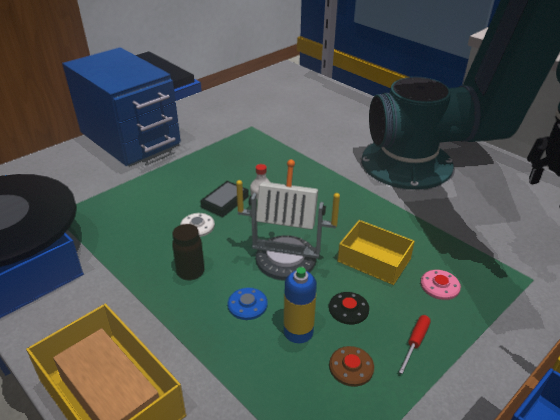

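View pics/side0.png

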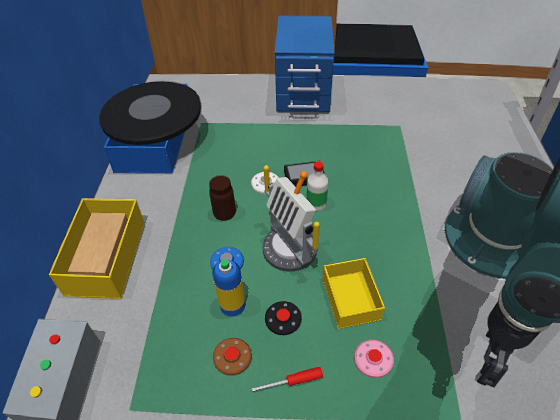

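The black cover's red hub is at scene (349,303) and side (283,315). The look-alikes are brown at (351,362)/(232,354) and pink at (441,281)/(374,355), and they are ruled out by colour. The lamp is at scene (288,210) and side (290,215), with its fins towards the scene camera. Next I'll confirm with an enlarged crop and triangulate.

```bash
cat > h.py <<'E'
import numpy as np,cv2
from rig import env
def cam(n):
    i=env.camera_info(n); f=210/np.tan(np.radians(i["vfov"]/2))
    K=np.array([[f,0,i["cx"]],[0,f,i["cy"]],[0,0,1]]); return K,np.array(i["distortion"]),np.array(i["rvec"]),np.array(i["tvec"])
def ray(c,p):
    K,d,r,t=c; R=cv2.Rodrigues(r)[0]; u=cv2.undistortPoints(np.array([[p]],float),K,d)[0,0]
    v=R.T@np.array([u[0],u[1],1]); return -R.T@t,v/np.linalg.norm(v)
def plane(c,p,z): o,v=ray(c,p); return o+v*(z-o[2])/v[2]
def tri(c1,p1,c2,p2):
    o1,v1=ray(c1,p1);o2,v2=ray(c2,p2)
    s=np.linalg.lstsq(np.c_[v1,-v2],o2-o1,rcond=None)[0]; a=o1+s[0]*v1;b=o2+s[1]*v2
    return (a+b)/2,np.linalg.norm(a-b)
def proj(c,P): K,d,r,t=c; return cv2.projectPoints(np.array(P,float).reshape(-1,1,3),r,t,K,d)[0][:,0]
def blobs(im,lo,hi,amin=15):
    m=cv2.inRange(cv2.cvtColor(im,cv2.COLOR_BGR2HSV),lo,hi); n,_,s,c=cv2.connectedComponentsWithStats(m)
    return [(c[k].round(1).tolist(),s[k].tolist()) for k in range(1,n) if s[k][4]>=amin]
E
python3 - <<'E'
from h import *
a=cv2.imread("pics/scene0.png");b=cv2.imread("pics/side0.png")
A=cv2.resize(a[150:330,225:375],None,fx=2.6,fy=2.6,interpolation=2);B=cv2.resize(b[155:335,225:375],None,fx=2.6,fy=2.6,interpolation=2)
cv2.imwrite("pics/crop0.png",np.hstack([A,B]))
for n,im in(("scene",a),("side",b)):
    print(n,ray(cam(n),(280,210))[0].round(3))
    print("red",blobs(im,(0,170,90),(4,255,255)),blobs(im,(174,170,90),(180,255,255)))
    print("orange",blobs(im,(5,170,100),(17,255,255)))
    print("yellow",blobs(im,(18,140,90),(32,255,255)))
E
```

```text
scene [1.271 0.746 0.92 ]
red [([260.6, 167.1], [256, 165, 10, 6, 47]), ([441.0, 279.3], [435, 275, 13, 10, 97]), ([349.2, 302.6], [342, 297, 15, 12, 128]), ([419.9, 329.4], [410, 315, 20, 31, 327]), ([351.8, 360.5], [344, 354, 16, 14, 168])] []
orange [([290.5, 162.4], [288, 160, 6, 6, 31]), ([289.2, 176.3], [287, 167, 5, 19, 72])]
yellow [([307.9, 40.5], [298, 37, 24, 9, 38]), ([369.6, 63.9], [334, 49, 72, 29, 191]), ([239.5, 195.4], [237, 180, 6, 32, 147]), ([335.2, 208.3], [332, 193, 8, 32, 153]), ([375.5, 251.1], [338, 220, 77, 65, 3081]), ([301.5, 317.7], [289, 298, 27, 36, 682]), ([109.7, 364.2], [26, 304, 160, 116, 5784])]
side [0.56  0.815 0.997]
red [([318.2, 165.6], [314, 161, 10, 10, 81]), ([282.8, 314.4], [276, 309, 14, 12, 133]), ([54.0, 338.8], [49, 335, 10, 9, 68]), ([231.2, 353.0], [225, 347, 14, 13, 138]), ([374.6, 355.1], [369, 350, 13, 12, 116]), ([304.6, 376.0], [287, 367, 36, 19, 390])] []
orange [([276.3, 23.4], [275, 16, 3, 15, 16]), ([478.0, 64.0], [470, 64, 17, 1, 17]), ([300.1, 181.8], [294, 172, 13, 22, 113]), ([236.7, 352.6], [215, 338, 36, 36, 183]), ([219.9, 366.0], [213, 352, 18, 22, 61])]
yellow [([266.1, 177.0], [264, 165, 6, 26, 111]), ([98.3, 251.5], [49, 199, 95, 100, 4546]), ([315.5, 234.9], [313, 222, 7, 28, 144]), ([352.5, 293.0], [323, 258, 62, 71, 3121]), ([230.9, 297.7], [215, 279, 30, 32, 520]), ([35.4, 391.4], [30, 386, 11, 11, 88])]
```

View pics/crop0.png

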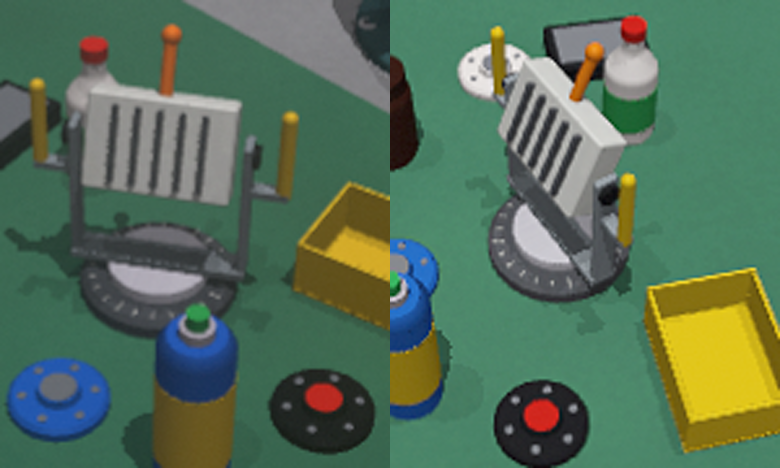

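The crops show the target cover, black with a red hub, at scene (349,303). The finned back of the lamp faces the scene camera, so the lens points away and a large swivel is needed. The posts top out at scene (239,181)/(336,194) and side (266,167)/(316,224), and the knob is at (290,162)/(303,175).

```bash
python3 - <<'E'
from h import *
S,D=cam("scene"),cam("side")
P={}
for k,a,b in(("pA",(239.6,183),(266.6,168.5)),("pB",(335.9,196),(316.6,225)),("knob",(290.6,162.6),(303,175)),("hub",(349.2,302.6),(282.8,314.4)),("brown",(351.8,360.5),(231.2,353)),("pink",(441,279.3),(374.6,355.1)),("cap",(260.6,167.1),(318.2,165.6)),("nozzle",(300,270),(226.3,262.5)),("jar",(186,231),(222,182)),("binc",(375,226),(351,263))):
    P[k],e=tri(S,a,D,b); print(k,P[k].round(4),round(e*1000,1))
c=(P["pA"]+P["pB"])/2; v=P["pB"]-P["pA"]; print("axis",c.round(4),np.linalg.norm(v)/2)
# candidate: beam dir horizontally perpendicular to v
n=np.array([v[1],-v[0]])/np.hypot(*v[:2]); print("perp",n, np.degrees(np.arctan2(n[1],n[0])))
print("knob rel", (P["knob"][:2]-c[:2])@n,P["knob"][2]-.17)
d=P["hub"][:2]-c[:2];print("hub dist",np.hypot(*d),"dir",np.degrees(np.arctan2(d[1],d[0])),"tilt",np.degrees(np.arctan2(.17-.02,np.hypot(*d))))
for n,p,z in(("white",(262,181),.02),("blue",(225,258),.02),("foot",(289,245),.02),("frame",(305,172),.028)): print(n,plane(D,p,z).round(3))
for n,p in(("bin1",(324,279)),("bin2",(370,259)),("bin3",(383,312)),("bin4",(336,327))): print(n,plane(D,p,.06).round(3))
print(cv2.Rodrigues(np.zeros(3))[0].shape)
E
```

```text
pA [ 0.6427 -0.0349  0.2148] 0.9
pB [0.5181 0.1483 0.2134] 1.1
knob [0.5508 0.037  0.263 ] 1.8
hub [0.5922 0.2712 0.0212] 0.1
brown [0.7063 0.3748 0.021 ] 0.3
pink [0.3795 0.3706 0.0206] 0.5
cap [ 0.5082 -0.1125  0.1588] 3.0
nozzle [0.7169 0.2334 0.179 ] 1.3
jar [ 0.7728 -0.0781  0.121 ] 0.4
binc [0.4346 0.1983 0.1209] 20.2
axis [0.5804 0.0567 0.2141] 0.11076912392172263
perp [0.82692474 0.56231261] 34.21588128590104
knob rel -0.03557702095081716 0.09295723866874903
hub dist 0.21478808662333862 dir 86.84082867633852 tilt 34.92901390469065
white [ 0.674 -0.189  0.02 ]
blue [0.752 0.107 0.02 ]
foot [0.583 0.058 0.02 ]
frame [ 0.542 -0.224  0.028]
bin1 [0.494 0.192 0.06 ]
bin2 [0.375 0.129 0.06 ]
bin3 [0.358 0.281 0.06 ]
bin4 [0.469 0.322 0.06 ]
(3, 3)
```

```bash
cat >> h.py <<'E'
from scipy.spatial.transform import Rotation as Ro
def tool(yawx): # tool down, x axis at yawx deg
    a=np.radians(yawx); x=[np.cos(a),np.sin(a),0]; z=[0,0,-1]
    return Ro.from_matrix(np.c_[x,np.cross(z,x),z])
def go(wps):  # (pos,yaw) list -> rows
    s=env.read_state(); w=s["eef_rot"]; R=Ro.from_quat([w[1],w[2],w[3],w[0]]); p=s["tcp_pos"]
    X=R.as_matrix()[:,0]; print("now",p.round(4),"yaw",np.degrees(np.arctan2(X[1],X[0])).round(1),"q6",s["q"][5].round(2),"F",s["force"].round(1),"gap",round(s["finger_gap"],2),"t",round(s["clock"],2))
    for q,y in wps:
        d=R.inv().apply(np.array(q)-p)/.1; r=(R.inv()*tool(y)).as_rotvec()/(2*np.pi)
        print(np.r_[d,r].round(3).tolist())
E
python3 - <<'E'
from h import *
a=np.array([.222,.476,.33]);b=np.array([.518,.148,.33])
go([(a,155)]+[(a+(b-a)*f,155-37*f) for f in(.3,.6,1)])
E
```

```text
now [0.222  0.4755 0.2309] yaw 155.0 q6 1.42 F [0.3 0.7 0.2] gap 1.0 t 0.1
[0.002, 0.004, -0.991, -0.0, -0.0, -0.0]
[-1.219, -0.512, -0.991, -0.0, -0.0, 0.031]
[-2.44, -1.028, -0.991, -0.0, 0.0, 0.062]
[-4.068, -1.716, -0.99, -0.0, 0.0, 0.103]
```

Emit:
carry_out(deltas=[0,0,-0.5,0,0,0,0,0,-1,0,0,0,-0.3,-0.1,-1,0,0,0,-0.7,-0.3,-1,0,0,0,-1,-0.42,-1,0,0,0,-1,-0.42,-1,0,0,0], hand=0.3)

```text
clock: 0.6
tcp_pos: [0.2979, 0.3921, 0.3314]
eef_rot: [0.001, 0.218, 0.976, -0.0]
force: [-0.4, 0.3, -0.7]
finger_gap: 0.35
grasp_force: 0.0
```

Emit:
carry_out(deltas=[-0.35,-0.15,0,0,0,0,-0.7,-0.3,0,0,0,0,-1,-0.43,0,0,0,0,-1,-0.43,0,0,0,0])

```text
clock: 0.93
tcp_pos: [0.37, 0.311, 0.3308]
eef_rot: [0.0, 0.218, 0.976, -0.001]
force: [-0.6, 0.5, -0.6]
finger_gap: 0.35
grasp_force: 0.0
```

Emit:
carry_out(deltas=[-0.35,-0.15,0,0,0,0,-0.7,-0.3,0,0,0,0,-1,-0.43,0,0,0,0,-1,-0.43,0,0,0,0])

```text
clock: 1.27
tcp_pos: [0.4425, 0.2298, 0.3305]
eef_rot: [-0.0, 0.218, 0.976, -0.001]
force: [-1.5, 0.7, -0.5]
finger_gap: 0.35
grasp_force: 0.0
```

```bash
python3 - <<'E'
from h import *
b=np.array([.518,.148,.33])
go([(b,118),([.518,.148,.19],118)])
E
```

```text
now [0.4425 0.2298 0.3305] yaw 154.8 q6 0.76 F [-1.5  0.7 -0.5] gap 0.35 t 1.27
[-1.031, -0.418, 0.005, -0.0, 0.0, 0.102]
[-1.031, -0.416, 1.405, -0.0, 0.0, 0.102]
```

Emit:
carry_out(deltas=[-0.35,-0.14,0,0,0,0.02,-0.7,-0.28,0,0,0,0.04,-1,-0.42,0,0,0,0.06,-1,-0.42,0,0,0,0.08,-1,-0.42,0,0,0,0.102,-1,-0.42,0,0,0,0.102,-1,-0.42,0,0,0,0.102])

```text
clock: 1.85
tcp_pos: [0.5124, 0.1529, 0.3311]
eef_rot: [-0.0, 0.512, 0.859, -0.0]
force: [-0.7, 1.8, -0.1]
finger_gap: 0.353
grasp_force: 0.0
```

```bash
python3 - <<'E'
from h import *
go([([.518,.148,.24],118),([.518,.148,.19],118)])
cv2.imwrite("pics/w1.png",env.grab_frame("wrist"))
w=cam("wrist"); print(proj(w,[[.518,.148,.215],[.5504,.037,.263]]).round(0))
E
```

```text
now [0.5124 0.1529 0.3311] yaw 118.4 q6 1.21 F [-0.7  1.8 -0.1] gap 0.35 t 1.85
[-0.07, 0.027, 0.911, -0.0, -0.0, 0.001]
[-0.07, 0.027, 1.411, -0.0, -0.0, 0.001]
[[285. 214.]
 [252. 379.]]
```

View pics/w1.png

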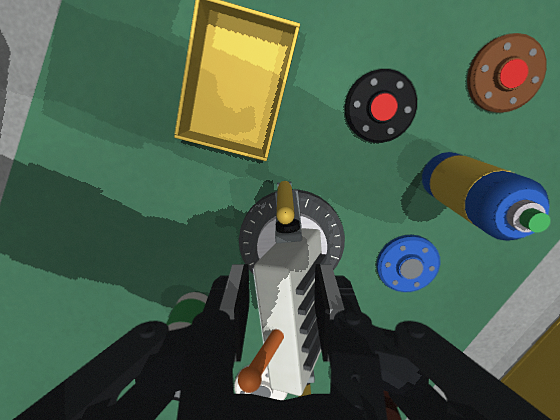

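The wrist view shows the post tip at (285,214), exactly where it was predicted. The fins face right and the knob leans left, so the front is where I assumed. I'll lower the fingers around the post.

Emit:
carry_out(deltas=[-0.07,0.03,0,0,0,0,-0.07,0.03,0.3,0,0,0,-0.07,0.03,0.6,0,0,0,-0.07,0.03,0.8,0,0,0,-0.07,0.03,1,0,0,0,-0.07,0.03,1,0,0,0])

```text
clock: 2.4
tcp_pos: [0.5173, 0.1476, 0.2281]
eef_rot: [-0.002, 0.512, 0.859, -0.002]
force: [-1.2, -0.1, -0.3]
finger_gap: 0.355
grasp_force: 0.0
```

Emit:
carry_out(deltas=[0,0,0.15,0,0,0,0,0,0.3,0,0,0,0,0,0.41,0,0,0,0,0,0.41,0,0,0])

```text
clock: 2.73
tcp_pos: [0.5183, 0.1477, 0.1896]
eef_rot: [-0.001, 0.512, 0.859, -0.001]
force: [-1.0, -0.1, -0.2]
finger_gap: 0.354
grasp_force: 0.0
```

```bash
python3 - <<'E'
from h import *
c=np.array([.5804,.0567]); ph0=123.5
# arc waypoints for the TCP: step dphi; yaw follows 0.8
s=env.read_state(); 
def wp(dp): 
    a=np.radians(ph0-dp); return ([c[0]+.1115*np.cos(a),c[1]+.1115*np.sin(a),.19],118-.8*dp)
go([wp(d) for d in(0,5,10,15,20,25,30,35)])
E
```

```text
now [0.5183 0.1477 0.1896] yaw 118.4 q6 1.2 F [-1.  -0.1 -0.2] gap 0.35 t 2.73
[0.015, 0.015, -0.004, -0.0, -0.0, 0.001]
[0.019, 0.112, -0.004, -0.0, -0.0, 0.012]
[0.015, 0.209, -0.004, -0.0, -0.0, 0.023]
[0.003, 0.305, -0.005, -0.0, -0.0, 0.034]
[-0.018, 0.4, -0.005, -0.0, -0.0, 0.045]
[-0.047, 0.493, -0.005, -0.0, -0.0, 0.057]
[-0.084, 0.583, -0.005, -0.0, -0.0, 0.068]
[-0.129, 0.67, -0.005, -0.0, -0.0, 0.079]
```

Emit:
carry_out(deltas=[0.02,0.1,0,0,0,0.01,0.02,0.2,0,0,0,0.02,0,0.3,0,0,0,0.034,-0.02,0.4,0,0,0,0.045,-0.05,0.49,0,0,0,0.057,-0.08,0.58,0,0,0,0.068,-0.13,0.67,0,0,0,0.079])

```text
clock: 3.32
tcp_pos: [0.584, 0.1686, 0.1917]
eef_rot: [-0.0, 0.709, 0.705, 0.0]
force: [-4.2, 2.4, 0.1]
finger_gap: 0.351
grasp_force: 1.8
```

```bash
cat > arc.py <<'E'
from h import *
import sys
c=np.array([.5804,.0567]); p=env.read_state()["tcp_pos"]; print("phi",np.degrees(np.arctan2(p[1]-c[1],p[0]-c[0])).round(2),"r",np.hypot(*(p[:2]-c)).round(4))
def wp(dp): 
    a=np.radians(123.5-dp); return ([c[0]+.1115*np.cos(a),c[1]+.1115*np.sin(a),.19],118-.8*dp)
go([wp(float(d)) for d in sys.argv[1:]])
E
python3 arc.py 40 45 50 55 60 65 70
```

```text
phi 88.17 r 0.112
now [0.584  0.1686 0.1917] yaw 89.7 q6 1.72 F [-4.2  2.4  0.1] gap 0.35 t 3.32
[-0.011, 0.09, 0.017, -0.0, -0.0, 0.01]
[-0.026, 0.187, 0.017, -0.0, -0.0, 0.021]
[-0.049, 0.281, 0.017, -0.0, -0.0, 0.033]
[-0.08, 0.373, 0.017, -0.0, -0.0, 0.044]
[-0.119, 0.462, 0.017, -0.0, -0.0, 0.055]
[-0.166, 0.548, 0.017, -0.0, -0.0, 0.066]
[-0.22, 0.629, 0.017, -0.0, -0.0, 0.077]
```

Emit:
carry_out(deltas=[-0.01,0.09,0.02,0,0,0.01,-0.03,0.19,0.02,0,0,0.02,-0.05,0.28,0.02,0,0,0.033,-0.08,0.37,0.02,0,0,0.044,-0.12,0.46,0.02,0,0,0.055,-0.17,0.55,0.02,0,0,0.066,-0.22,0.63,0.02,0,0,0.077])

```text
clock: 3.9
tcp_pos: [0.6473, 0.1462, 0.1898]
eef_rot: [-0.0, 0.857, 0.515, 0.001]
force: [-2.4, 3.7, -0.2]
finger_gap: 0.35
grasp_force: 1.6
```

```bash
python3 arc.py 75 80 85 90 95 100 105
```

```text
phi 53.21 r 0.1118
now [0.6473 0.1462 0.1898] yaw 62.0 q6 2.16 F [-2.4  3.7 -0.2] gap 0.35 t 3.9
[-0.02, 0.09, -0.002, 0.0, -0.0, 0.011]
[-0.047, 0.183, -0.002, 0.0, -0.0, 0.022]
[-0.082, 0.274, -0.002, -0.0, -0.0, 0.033]
[-0.125, 0.361, -0.002, -0.0, -0.0, 0.044]
[-0.175, 0.445, -0.002, -0.0, -0.0, 0.056]
[-0.232, 0.523, -0.002, -0.0, -0.0, 0.067]
[-0.296, 0.597, -0.002, -0.0, -0.0, 0.078]
```

Emit:
carry_out(deltas=[-0.02,0.09,0,0,0,0.01,-0.05,0.18,0,0,0,0.02,-0.08,0.27,0,0,0,0.033,-0.12,0.36,0,0,0,0.044,-0.18,0.45,0,0,0,0.056,-0.23,0.52,0,0,0,0.067,-0.3,0.6,0,0,0,0.078])

```text
clock: 4.48
tcp_pos: [0.6863, 0.0916, 0.1899]
eef_rot: [-0.0, 0.956, 0.292, 0.001]
force: [0.6, 3.7, -0.8]
finger_gap: 0.352
grasp_force: 1.5
```

```bash
python3 arc.py 110 115 120 124 126
```

```text
phi 18.24 r 0.1115
now [0.6863 0.0916 0.1899] yaw 33.9 q6 2.56 F [ 0.6  3.7 -0.8] gap 0.35 t 4.48
[-0.029, 0.088, -0.001, -0.0, -0.0, 0.011]
[-0.067, 0.177, -0.001, -0.0, -0.0, 0.022]
[-0.112, 0.263, -0.001, -0.0, -0.0, 0.033]
[-0.154, 0.329, -0.001, -0.0, -0.0, 0.042]
[-0.177, 0.361, -0.001, -0.0, -0.0, 0.046]
```

Emit:
carry_out(deltas=[-0.03,0.09,0,0,0,0.011,-0.07,0.18,0,0,0,0.022,-0.11,0.26,0,0,0,0.033,-0.15,0.33,0,0,0,0.042,-0.18,0.36,0,0,0,0.046,-0.18,0.36,0,0,0,0.046])

```text
clock: 4.98
tcp_pos: [0.6912, 0.0506, 0.1895]
eef_rot: [0.0, 0.988, 0.152, 0.001]
force: [0.1, -0.4, -0.4]
finger_gap: 0.35
grasp_force: 0.0
```

```bash
python3 arc.py 127 129; python3 - <<'E'
from h import *
a=env.grab_frame("scene");b=env.grab_frame("side")
cv2.imwrite("pics/s2.png",np.hstack([cv2.resize(x,None,fx=2,fy=2,interpolation=2)[200:640,300:700] for x in(a,b)]))
for im in(a,b): print(blobs(im,(5,170,100),(17,255,255)),[x for x in blobs(im,(18,140,90),(32,255,255)) if x[1][4]<300])
E
```

```text
phi -3.16 r 0.111
now [0.6912 0.0506 0.1895] yaw 17.4 q6 2.79 F [ 0.1 -0.4 -0.4] gap 0.35 t 4.98
[0.003, 0.008, -0.005, 0.0, -0.0, 0.003]
[-0.012, 0.044, -0.005, 0.0, -0.0, 0.007]
[([299.9, 179.1], [297, 176, 7, 7, 38])] [([318.5, 181.5], [316, 167, 6, 30, 142]), ([251.1, 226.9], [249, 209, 6, 34, 141]), ([557.4, 363.5], [554, 355, 6, 16, 43])]
[([289.8, 194.8], [287, 189, 7, 14, 68]), ([243.6, 342.8], [237, 339, 13, 10, 17]), ([232.0, 354.5], [224, 347, 17, 15, 41]), ([248.9, 358.6], [245, 351, 6, 17, 18]), ([218.9, 367.9], [214, 361, 13, 13, 25])] [([335.0, 203.8], [332, 191, 8, 27, 143]), ([244.6, 212.2], [242, 206, 6, 13, 63]), ([35.4, 391.4], [30, 386, 11, 11, 88])]
```

View pics/s2.png

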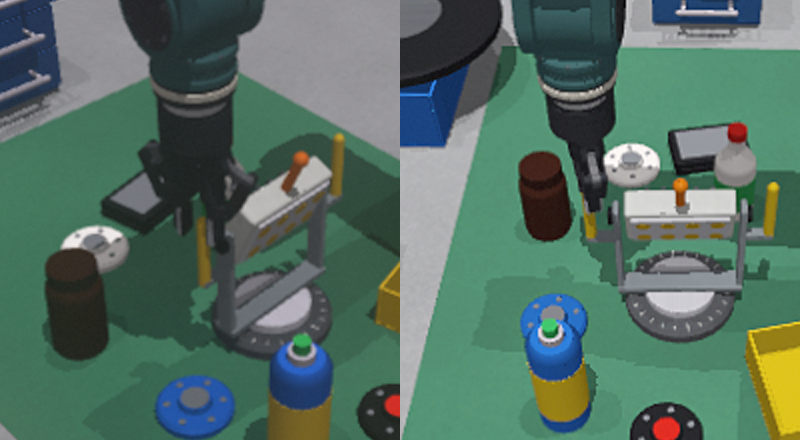

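The lens, with its yellow lights, now faces the black cover. The free post is at scene (319,169) and side (336,194). I'll measure the heading from it.

```bash
cat > m.py <<'E'
from h import *
S,D=cam("scene"),cam("side"); c=np.array([.5804,.0567])
a=env.grab_frame("scene");b=env.grab_frame("side")
def top(im,lo,hi,box):
    x0,x1,y0,y1=box; L=[q for q in blobs(im,lo,hi) if x0<q[0][0]<x1 and y0<q[0][1]<y1]
    return L
Y=((18,140,90),(32,255,255));O=((5,170,100),(17,255,255))
out={}
def post(boxA,boxB):
    r=[]
    for im,bx,dy in((a,boxA,3),(b,boxB,3)):
        q=top(im,*Y,bx); 
        if not q: return None
        s=max(q,key=lambda k:k[1][4])[1]; m=cv2.inRange(cv2.cvtColor(im,cv2.COLOR_BGR2HSV),*Y)[s[1]:s[1]+7,s[0]:s[0]+s[2]]
        r.append((s[0]+np.nonzero(m)[1].mean(),s[1]+dy))
    return tri(S,r[0],D,r[1])
for n,A,B in(("free",(300,345,150,220),(325,350,180,230)),("near",(235,265,190,260),(230,262,180,240))):
    t=post(A,B)
    if t: 
        v=t[0][:2]-c; out[n]=t[0]; print(n,t[0].round(4),"err",round(t[1]*1000,1),"phi",np.degrees(np.arctan2(v[1],v[0])).round(2),"r",np.hypot(*v).round(4))
if len(out)==2:
    v=out["near"]-out["free"]; print("axis",((out["near"]+out["free"])/2).round(4),"beam dir",np.degrees(np.arctan2(v[1],v[0])).round(2)+90)
k=[]
for im,bx in((a,(285,315,150,200)),(b,(275,305,170,230))):
    q=top(im,*O,bx)
    if q:
        s=min(q,key=lambda g:g[1][1])[1]; m=cv2.inRange(cv2.cvtColor(im,cv2.COLOR_BGR2HSV),*O)[s[1]:s[1]+6,s[0]:s[0]+s[2]]
        k.append((s[0]+np.nonzero(m)[1].mean(),s[1]+3))
if len(k)==2:
    t=tri(S,k[0],D,k[1]); r=t[0]-[*c,.17]; u=np.array([np.cos(np.radians(86.84)),np.sin(np.radians(86.84)),0])
    print("knob",t[0].round(4),"err",round(t[1]*1000,1),"tilt",np.degrees(np.arctan2(r@u,r[2])).round(2),"R",np.linalg.norm(r).round(4))
E
python3 m.py
```

```text
free [0.4703 0.0519 0.2147] err 0.8 phi -177.48 r 0.1102
near [0.6912 0.0692 0.1991] err 33.4 phi 6.46 r 0.1115
axis [0.5807 0.0606 0.2069] beam dir 94.5
knob [0.5799 0.0946 0.2624] err 0.4 tilt 22.28 R 0.0998
```

```bash
python3 arc.py 128 130 131.2 132.2
```

```text
phi -2.65 r 0.1106
now [0.6908 0.0516 0.1886] yaw 17.6 q6 2.79 F [0.6 0.2 0.3] gap 0.35 t 5.18
[-0.004, 0.037, -0.014, 0.0, -0.0, 0.005]
[-0.019, 0.073, -0.014, 0.0, -0.0, 0.01]
[-0.029, 0.094, -0.014, 0.0, -0.0, 0.013]
[-0.038, 0.111, -0.014, 0.0, -0.0, 0.015]
```

Emit:
carry_out(deltas=[0,0.03,0,0,0,0,-0.02,0.07,0,0,0,0,-0.03,0.09,0,0,0,0,-0.03,0.1,0,0,0,0,-0.03,0.1,0,0,0,0])

```text
clock: 5.6
tcp_pos: [0.6909, 0.0405, 0.1883]
eef_rot: [0.0, 0.988, 0.152, -0.0]
force: [-0.6, 0.3, 0.6]
finger_gap: 0.348
grasp_force: 0.3
```

```bash
python3 m.py; python3 arc.py 131 132 133
```

```text
free [0.4701 0.0613 0.2138] err 1.2 phi 177.63 r 0.1104
near [0.6925 0.0578 0.2026] err 25.9 phi 0.58 r 0.1121
axis [0.5813 0.0595 0.2082] beam dir 89.12
knob [0.5834 0.0948 0.2619] err 1.2 tilt 22.58 R 0.0995
phi -8.32 r 0.1118
now [0.691  0.0405 0.1883] yaw 17.4 q6 2.78 F [-0.3 -0.1  0.5] gap 0.35 t 5.7
[0.005, -0.016, -0.017, 0.0, 0.0, 0.012]
[-0.004, 0.002, -0.017, 0.0, 0.0, 0.014]
[-0.012, 0.019, -0.017, 0.0, 0.0, 0.016]
```

Emit:
carry_out(deltas=[0.02,-0.08,0,0,0,0,0.02,-0.08,0,0,0,0,0.02,-0.08,-0.3,0,0,0,0.02,-0.08,-0.65,0,0,0,0.02,-0.08,-1,0,0,0,0.02,-0.08,-1,0,0,0])

```text
clock: 6.2
tcp_pos: [0.6918, 0.0493, 0.2952]
eef_rot: [0.001, 0.988, 0.152, 0.004]
force: [0.5, 0.6, -0.6]
finger_gap: 0.349
grasp_force: 0.0
```

Emit:
carry_out(deltas=[0,0,-0.3,0,0,-0.01,0.3,0,-0.6,0,0,-0.02,0.6,0,-0.6,0,0,-0.02,0.6,0,-0.6,0,0,-0.02])

```text
clock: 6.53
tcp_pos: [0.7251, 0.0606, 0.3464]
eef_rot: [-0.001, 0.978, 0.207, -0.002]
force: [1.0, -0.4, 0.2]
finger_gap: 0.354
grasp_force: 0.0
```

```bash
python3 m.py; python3 - <<'E'
from h import *
go([([.582,.095,.35],22)])
a=env.grab_frame("scene");b=env.grab_frame("side")
cv2.imwrite("pics/s3.png",np.hstack([cv2.resize(x,None,fx=2,fy=2,interpolation=2)[200:640,300:700] for x in(a,b)]))
E
```

```text
free [0.4704 0.061  0.2136] err 1.0 phi 177.78 r 0.1101
near [0.6935 0.0531 0.2142] err 0.4 phi -1.83 r 0.1131
axis [0.5819 0.057  0.2139] beam dir 87.98
knob [0.5834 0.0952 0.2622] err 1.3 tilt 22.71 R 0.0999
now [0.7262 0.0609 0.3453] yaw 23.9 q6 2.7 F [ 0.2 -0.5  0.1] gap 0.35 t 6.63
[-1.179, -0.897, -0.04, -0.0, 0.001, 0.005]
```

View pics/s3.png

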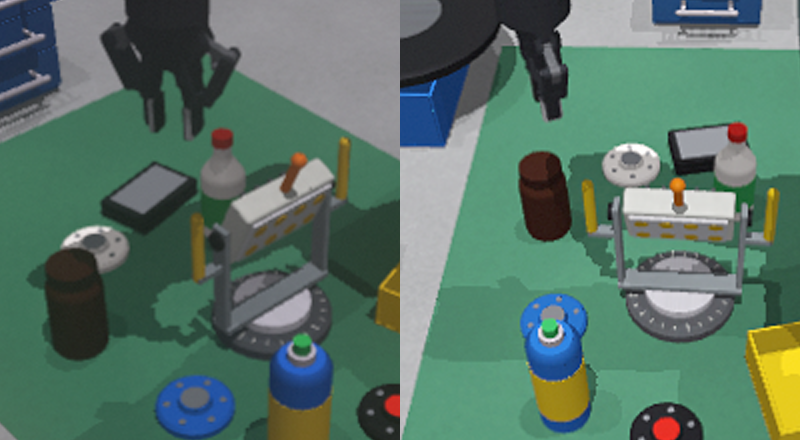

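A clean view of both posts gives the swivel at 87.98° against 87.04° wanted, and the tilt at 22.7° against 34.9°. I'll tilt now by caging the knob, and trim the swivel at the end.

Emit:
carry_out(deltas=[-0.35,-0.25,0,0,0,0,-0.7,-0.5,0,0,0,0,-1,-0.76,0,0,0,0,-1,-0.9,0,0,0,0,-1,-0.9,0,0,0,0], hand=0)

```text
clock: 7.15
tcp_pos: [0.592, 0.1024, 0.346]
eef_rot: [-0.001, 0.978, 0.207, -0.003]
force: [1.0, 1.6, 1.8]
finger_gap: 0.5
grasp_force: 0.0
```

```bash
python3 - <<'E'
from h import *
go([([.5832,.095,.345],20),([.5832,.095,.252],20)])
E
```

```text
now [0.592  0.1024 0.346 ] yaw 23.9 q6 2.76 F [1.  1.6 1.8] gap 0.5 t 7.15
[-0.11, 0.032, 0.011, -0.001, 0.001, 0.011]
[-0.105, 0.036, 0.941, -0.001, 0.001, 0.011]
```

Emit:
carry_out(deltas=[-0.11,0.03,0,0,0,0.01,-0.11,0.03,0,0,0,0.01,-0.11,0.03,0.3,0,0,0.01,-0.11,0.03,0.6,0,0,0.01,-0.11,0.03,0.8,0,0,0.01,-0.11,0.03,0.94,0,0,0.01,-0.11,0.03,0.94,0,0,0.01])

```text
clock: 7.73
tcp_pos: [0.5853, 0.0946, 0.2491]
eef_rot: [-0.002, 0.984, 0.176, -0.006]
force: [-0.3, 0.3, -0.4]
finger_gap: 0.502
grasp_force: 0.0
```

```bash
python3 - <<'E'
from h import *
go([([.5834,.095+d,.252-d*.3],20) for d in(.01,.015,.02,.025)])
E
```

```text
now [0.5853 0.0946 0.2491] yaw 20.3 q6 2.81 F [-0.3  0.3 -0.4] gap 0.5 t 7.73
[0.019, -0.104, 0.002, -0.001, 0.002, 0.001]
[0.036, -0.151, 0.017, -0.001, 0.002, 0.001]
[0.054, -0.198, 0.032, -0.001, 0.002, 0.001]
[0.071, -0.244, 0.047, -0.001, 0.002, 0.001]
```

Emit:
carry_out(deltas=[0.01,-0.05,0,0,0,0,0.02,-0.1,0,0,0,0,0.04,-0.15,0.01,0,0,0,0.05,-0.2,0.02,0,0,0,0.07,-0.24,0.03,0,0,0,0.07,-0.24,0.03,0,0,0])

```text
clock: 8.23
tcp_pos: [0.5855, 0.1207, 0.2497]
eef_rot: [-0.001, 0.984, 0.177, -0.003]
force: [1.0, -0.7, -1.5]
finger_gap: 0.497
grasp_force: 0.7
```

```bash
python3 m.py; python3 - <<'E'
from h import *
go([([.584,.12+d,.244],20) for d in(.0,.005,.01)])
E
```

```text
free [0.468  0.0471 0.166 ] err 47.1 phi -175.11 r 0.1128
near [0.6932 0.0539 0.2163] err 2.1 phi -1.41 r 0.1129
axis [0.5806 0.0505 0.1912] beam dir 91.74
now [0.5854 0.1204 0.2499] yaw 20.3 q6 2.85 F [-0.1 -0.  -0.1] gap 0.51 t 8.33
[-0.014, -0.001, 0.059, -0.001, 0.001, 0.001]
[0.003, -0.048, 0.059, -0.001, 0.001, 0.001]
[0.02, -0.095, 0.059, -0.001, 0.001, 0.001]
```

Emit:
carry_out(deltas=[0.01,-0.02,0.02,0,0,0,0.01,-0.04,0.03,0,0,0,0.01,-0.04,0.03,0,0,0,0,0.06,0.03,0,0,0,0,0.06,0.03,0,0,0,0,0.06,-0.4,0,0,0,0,0.06,-0.8,0,0,0,0,0.06,-1,0,0,0])

```text
clock: 9.0
tcp_pos: [0.5878, 0.1138, 0.3537]
eef_rot: [-0.001, 0.984, 0.176, -0.002]
force: [1.4, 0.3, 0.7]
finger_gap: 0.499
grasp_force: 0.0
```

Emit:
carry_out(deltas=[0.3,0,0,0,0,-0.01,0.7,0.1,0,0,0,-0.01,1,0.3,0,0,0,-0.01,1,0.5,0,0,0,-0.01,1,0.7,0,0,0,-0.01,1,0.7,0,0,0,-0.01])

```text
clock: 9.5
tcp_pos: [0.708, 0.0797, 0.3465]
eef_rot: [-0.001, 0.979, 0.206, -0.004]
force: [-0.1, 0.5, -0.5]
finger_gap: 0.498
grasp_force: 0.0
```

```bash
python3 m.py;python3 m.py; python3 - <<'E'
from h import *
go([([.5832,.1,.345],20)])
E
```

```text
free [0.4701 0.0611 0.2136] err 1.2 phi 177.73 r 0.1104
near [0.6934 0.0521 0.2134] err 0.7 phi -2.31 r 0.1131
axis [0.5818 0.0566 0.2135] beam dir 87.71
knob [0.5845 0.1132 0.2527] err 0.3 tilt 34.39 R 0.1002
free [0.4701 0.0611 0.2136] err 1.2 phi 177.73 r 0.1104
near [0.6934 0.0521 0.2134] err 0.7 phi -2.31 r 0.1131
axis [0.5818 0.0566 0.2135] beam dir 87.71
knob [0.5845 0.1132 0.2527] err 0.3 tilt 34.39 R 0.1002
now [0.7058 0.0835 0.3492] yaw 23.9 q6 2.73 F [-0.1  0.1  0.6] gap 0.5 t 9.7
[-1.054, -0.647, 0.051, -0.001, 0.001, 0.011]
```

The tilt reads 34.4–35.3° against 34.9° wanted, which is good. I'll cross-check the swivel with the wrist camera.

```bash
python3 - <<'E'
from h import *
w=cam("wrist"); print(proj(w,[[.4701,.0611,.2136],[.6934,.0521,.2134],[.5845,.1132,.2527],[.5922,.2712,.021]]).round(0))
print("campos",ray(w,(280,210))[0].round(3), "view",ray(w,(280,210))[1].round(2))
go([([.48,-.05,.4],24),([.62,.0,.40],-60),([.58,.0,.4],90)])
E
```

```text
[[208. 408.]
 [311. 224.]
 [187. 329.]
 [122. 175.]]
campos [0.781 0.117 0.49 ] view [-0.3  -0.12 -0.95]
now [0.7058 0.0835 0.3492] yaw 23.9 q6 2.73 F [-0.1  0.1  0.6] gap 0.5 t 9.7
[-2.608, 0.304, -0.495, -0.001, 0.001, -0.0]
[-1.125, 0.414, -0.503, 0.0, 0.001, 0.233]
[-1.491, 0.252, -0.501, -0.001, 0.0, -0.184]
```

Emit:
carry_out(deltas=[0,0,-0.4,0,0,0,0.1,0,-0.8,0,0,0,0.3,0,-1,0,0,0,0.5,0,-1,0,0,0,0.5,0,-1,0,0,0,0.5,0,-1,0,0,0])

```text
clock: 10.2
tcp_pos: [0.7086, 0.0976, 0.3908]
eef_rot: [0.002, 0.978, 0.207, 0.021]
force: [-0.0, 0.5, 0.3]
finger_gap: 0.5
grasp_force: 0.0
```

```bash
python3 - <<'E'
from h import *
w=cam("wrist"); im=env.grab_frame("wrist"); cv2.imwrite("pics/w4.png",im)
print(proj(w,[[.4701,.0611,.2136],[.6934,.0521,.2134],[.5845,.1132,.2527],[.5922,.2712,.021]]).round(1))
print("Y",blobs(im,(18,140,90),(32,255,255),30)); print("O",blobs(im,(5,170,100),(17,255,255),30)); print("R",blobs(im,(0,170,90),(4,255,255),30))
E
```

```text
[[222.7 396.3]
 [316.5 224.5]
 [208.9 316.8]
 [139.  186. ]]
Y [([198.7, 99.0], [179, 88, 34, 26, 236]), ([197.7, 135.1], [185, 127, 26, 16, 48]), ([316.2, 216.8], [306, 198, 20, 36, 357]), ([139.3, 292.4], [85, 253, 113, 83, 6167]), ([226.7, 376.4], [222, 359, 11, 35, 231])]
O [([241.6, 307.5], [233, 302, 18, 14, 144])]
R [([91.6, 80.9], [80, 69, 24, 25, 479]), ([31.2, 177.9], [22, 151, 20, 55, 933]), ([140.5, 186.7], [130, 176, 22, 22, 377]), ([37.9, 281.7], [28, 273, 21, 18, 275])]
```

View pics/w4.png

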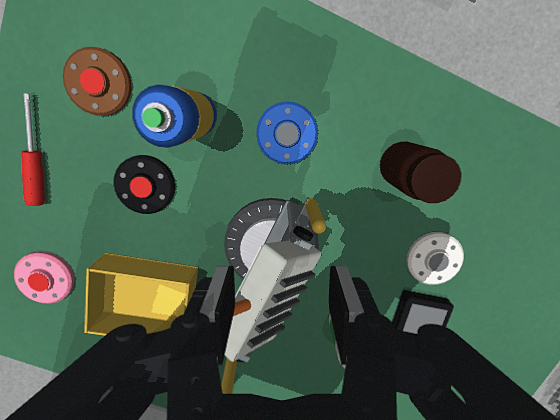

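The wrist view agrees with the map: hub at (140,187) against (139,186) predicted, and near post tip at (317,226) against (316,224). The beam is within about 0.7° of the hub centre, roughly 2–3 mm on a 36 mm hub. The covers and bench items are undisturbed and the gripper is clear, so I'm handing in.

```bash
python3 -c "
from rig import env
print(env.hand_in())"
```

```text
the job is handed in; nothing more can be done
None
```

The job is handed in: the lamp shines at the black cover's red hub, about 0.7° (2–3 mm) off its centre by my measurements; I let go of the lamp and felt no contact with anything but its yellow post and orange knob.

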